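Line up a pressure vessel's cover with a drift pin and fit its screws

ROBOT

A 6-joint arm with a two-finger parallel gripper is mounted at the origin on the work surface. World frame = base frame: x ahead of the robot, y to its left, z up, the work surface at z = 0. Lengths are in m, angles in degrees, forces in N, time in s.
With the tool pointing down it reaches from about 0.3 to 0.75 m from the base axis. Payload 8.5 kg.
Tool frame: the origin (TCP) lies midway between the tips of the shut fingers; the grasp point (between the pads) lies 19 mm behind it (env.tcp_to_grasp is the z of the grasp point in the tool frame, in m); z points along the fingers, y is the line along which they close (so a half turn about z gives the same grasp; the last joint's range is limited). The gripper opens to 85 mm and grips with 20 to 120 N. Pads are 22 mm wide; open, the fingers measure 114 mm over their backs; the gripper's body (76 mm by 85 mm) begins 54 mm behind the grasp point. The pads swing forward as they close: fully open they stand 13 mm farther back than shut.
Start: joints at [-77.366, 21.807, 74.336, -0, 83.858, -12.336], TCP at [0.232, -0.499, 0.231] pointing down, gripper open.
Joint ranges: [-178.18, 178.18], [-50.72, 133.34], [12.68, 142.11], [-81.47, 261.47], [9.98, 163.14], [-165.26, 165.26]. Speed limits (degrees/s): [136.94, 136.94, 180, 180, 180, 180].

INTERFACE

Orientations are given as a 3x3 rotation matrix whose columns are the frame's x, y, z axes.
In Python, from rig import env, imaging, job, models gives the robot as it stands. The module is installed in compiled form; this text tells all that it offers.
- The arm moves only by the tool jog_arm, never from a script. Its argument "plan" is text: rows parted by semicolons, each of 7 numbers parted by spaces: the turn, a rotation vector about the tool's x, y, z in degrees, then the shift along the tool's x, y, z in cm, then the closure in counts, from 0 (fully open) to 255 (shut). In form: rx ry rz x y z claw; .... A call has 1 to 10 rows; each row shifts and turns the commanded pose from where the row before left it, along the tool's axes as they then stand; what a row does not reach is not made up. A row lasts 1/12 s, in which the tool goes at most 41.7 mm and 7.16 degrees, less where a joint would pass 70% of its speed; a pose out of reach is approached as far as the arm can. A call with a gripper value outside its range is refused whole. The fingers move at their own pace and stop on an object; "grip_force" is the grip in N (left out, the last holds). Time passes only in rows, so rows that do not move let the fingers close. It gives the time, the measured TCP pose, the force, the opening and the grip force at its end, in the units of the state.
- env.observe(): the state, without advancing time (a new reading comes with each control period).
- imaging.get_image(name): name is "side" or "top"; returns a dict with "pixels" (480x640x3 uint8, red, green, blue), "depth" (480x640 float32, m along the optical axis (not along the pixel's ray), 0 where there is no reading), "fov_y" (degrees; the focal length in pixels is half the picture's height over the tangent of half this angle, whatever the lens; pixels are square), "cx", "cy" (the principal point, pixels), "distortion" ([k1, k2, p1, p2, k3] as OpenCV has them; the pictures are not rectified), "world_from_camera" (4x4, takes a point from camera to world coordinates). Camera axes: x right, y down, z forward; pixel columns grow to the right and rows downward; lengths in m; the calibration is good to about 2 mm. A picture is of the moment at which its call begins.
- job.close_job(): hands the job in; it is judged then, once.
Trained networks look in the newest picture that a camera, given by its name, has taken for a name from the list of things; names that differ only in an ending like _2 or _b are one class to them, and where a whole thing is asked for, a point or a joint stands for the part that bears it (a point fixed in the world has none). Each returns a list of dicts, best first, with "confidence" (0 to 1); they miss things now and then, are a little off and sometimes report something else, mostly with a low value. They report only what shows in the picture. A call takes as long as a camera call.
- models.outline_of(camera, query): "region" (480x640 bool, what is visible of it) and "bbox" ([centre column, centre row, width, height] in pixels, round what is visible of it).
- models.tip_of(camera, query): "at" ([column, row] in pixels: a listed point, or the origin of a listed thing).
The state is a dict: "time_s": time; "q": joint angles; "qvel": joint speeds; "joint_efforts": joint torques, N m; "position": TCP position; "tool_rot": TCP orientation; "ft_force": force on the tool from outside, world axes, zero at the start; "wrist_torque": the same for the moment, N m; "grip_width": finger opening in m; "gripper_force": force on a finger pad.
Only numpy, scipy, OpenCV 4.12 (cv2) and the standard library are available. Lean on these libraries where they do the work, as an engineer would, in place of code of your own. Each camera call takes 0.05 s, during which the arm holds its last target. There are 200 camera calls.

TASK

The round cover lies on the small pressure vessel turned a little too far anticlockwise, so its three bolt holes miss those in the flange underneath. Put the drift pin down through any one cover hole, feel for the flange hole with it while bringing the cover round clockwise, and push the pin fully home until its collar sits on the cover; then drop the two cap screws fully home in the other two holes. Leave the pin standing in its hole and do not knock the jar, the beaker or the amber bottles about.

Things in the scene. Friction and masses are not known exactly. Their poses are not given: they have to be found in the camera images.
- cover: Round stainless cover plate of the pressure vessel, 156 mm across, 12 mm thick, three bolt holes 120 degrees apart; a valve and capped ports in the middle (within 33 mm of the axis, 40 mm high). Origin: centre of its top face, 120 mm above the bench; z up, x towards hole0. It cannot be lifted or shifted, only turned about its axis, stiffly (0.12 N m: 2 N at a hole), and stays put.
- joint_face (a point): Point on the cover's axis at its underside, 108 mm above the bench, where it lies on the fixed vessel's flange. The flange (156 mm across, 14 mm thick) has three 14 mm through holes on the same 60 mm radius, open below, hidden by the cover; their angle is not given. The cover holes start 7 to 29 degrees anticlockwise of them, seen from above: turn the cover clockwise.
- hole0 (a point): Mouth of one of the cover's three equal bolt holes (14 mm in diameter, straight through), on the axis of the hole at the cover's top face, 60 mm from the cover's axis; moves with the cover. z up. Seen from above, hole1 lies 120 and hole2 240 degrees anticlockwise of hole0.
- hole1 (a point): Mouth of one of the cover's three equal bolt holes (14 mm in diameter, straight through), on the axis of the hole at the cover's top face, 60 mm from the cover's axis; moves with the cover. z up. Seen from above, hole1 lies 120 and hole2 240 degrees anticlockwise of hole0.
- hole2 (a point): Mouth of one of the cover's three equal bolt holes (14 mm in diameter, straight through), on the axis of the hole at the cover's top face, 60 mm from the cover's axis; moves with the cover. z up. Seen from above, hole1 lies 120 and hole2 240 degrees anticlockwise of hole0.
- pin: Steel drift pin, upright. From the top: round grip 17 mm across, 45 mm tall; collar 24 mm across, 5 mm thick; straight shank 13 mm across, 30 mm long; taper 27 mm long from 13 mm down to a flat 5 mm tip. Origin on its axis at the underside of the collar, z up; the grip ends 50 mm above it. Starts in a hole of the stand, collar on the stand's top (z = 68 mm). About 150 g.
- pin_tip (a point): The tip of the pin, 57 mm below its origin.
- screw_a: Dark steel socket head cap screw (M12 x 40): round head 18 mm across, 12 mm tall, hexagon recess on top; shank 12 mm across, 40 mm long, chamfered end. Origin on its axis at the underside of the head, z up through the head. It starts upright in a hole of the stand, head resting on the stand's top (z = 68 mm). About 60 g. The two screws are alike.
- screw_b: Dark steel socket head cap screw (M12 x 40): round head 18 mm across, 12 mm tall, hexagon recess on top; shank 12 mm across, 40 mm long, chamfered end. Origin on its axis at the underside of the head, z up through the head. It starts upright in a hole of the stand, head resting on the stand's top (z = 68 mm). About 60 g. The two screws are alike.
- stand: Grey plastic block fixed to the bench, 70 mm (its x) by 170 mm (its y) and 68 mm tall, with a row of three blind holes of 14 mm diameter and 62 mm depth, 55 mm apart along its y, which hold the pin and the two screws upright; which one stands in which hole varies. Origin at the centre of its underside.
- jar: White plastic sample jar with a screw cap, 42 mm across and 55 mm tall, standing on the bench; origin at the centre of its underside. A bystander.
- beaker: Empty glass beaker, 60 mm across and 85 mm tall, standing on the bench; origin at the centre of its underside. A bystander.
- amber_bottle: Amber glass bottle with a blue cap, 58 mm across and 130 mm tall, standing at the back; origin at the centre of its underside. A bystander.
- amber_small: Smaller amber glass bottle with a black cap, 44 mm across and 95 mm tall, standing at the back; origin at the centre of its underside. A bystander.

How it is judged (in metres and radians):
On the way, in this order (a step that is already met when the one before it is completed fails the run):
1. the drift pin is fully home in one of the cover's holes, its collar on the cover, with cover and flange holes in line ((horizontal distance between pin and hole0 below 0.004 m or horizontal distance between pin and hole1 below 0.004 m or horizontal distance between pin and hole2 below 0.004 m) and z of pin in the frame of cover below 0.003 m and angle between pin's own z axis and vertical below 0.08 rad), for 0.2 s.
2. both cap screws are fully home in the other two holes while the pin is still home (all of step 1 and (horizontal distance between screw_a and hole0 below 0.004 m or horizontal distance between screw_a and hole1 below 0.004 m or horizontal distance between screw_a and hole2 below 0.004 m) and z of each of screw_a, screw_b in the frame of cover below 0.003 m and angle between each of screw_a, screw_b's own z axis and vertical below 0.08 rad and (horizontal distance between screw_b and hole0 below 0.004 m or horizontal distance between screw_b and hole1 below 0.004 m or horizontal distance between screw_b and hole2 below 0.004 m)), for 0.2 s.
At the end, for the whole second after the job is handed in: The pin stands in one cover hole and the two screws in the other two, each upright (within 4.5 degrees), within 4 mm of its hole's axis, with the underside of its collar or head less than 3 mm above the cover's top face, released and at rest (all of step 2 and linear speed of each of pin, screw_a, screw_b below 0.02 m/s); the robot touches nothing.
It fails at once if the jar, the beaker or one of the two amber bottles is pushed more than 25 mm from where it stood, or tipped (distance of any of jar, beaker, amber_bottle, amber_small from where it was at the start of the episode above 0.025 m or angle between any of jar, beaker, amber_bottle, amber_small's own z axis and vertical above 0.5 rad).
It also fails if it takes over 72 s, if anything falls off the work surface, if the arm or the gripper's body presses on something with over 40 N, if the wrist force passes 120 N, or if a joint passes its speed limit or range.

## Working session

There is one attempt and no reset: what is moved stays moved. The work goes in short steps, Python scripts to look and compute and a tool call to move; the robot and the scene stay as the last step left them, time stands still between calls to the robot, and variables do not carry over. Pictures are saved under pics/ and viewed, at most 10 in all, crops included, and the job is handed in when it is done.

Besides the shell and the picture viewer there is one more tool, called after "Emit:" by a JSON object that holds its "fn" and its "kwargs". jog_arm: Moves the arm, as the interface text tells. Its arguments: {"type":"object","properties":{"plan":{"type":"string"},"grip_force":{"type":"number"}},"required":["plan"]}

```bash
mkdir -p pics; cat > h.py <<'E'
import numpy as np, cv2
from rig import env, imaging, job, models
def K(im):
    f=240/np.tan(np.radians(im["fov_y"]/2)); return np.array([[f,0,im["cx"]],[0,f,im["cy"]],[0,0,1.]])
def atz(im,uv,z):
    "world points on plane z for pixels uv"
    p=cv2.undistortPoints(np.array(uv,float).reshape(-1,1,2),K(im),np.array(im["distortion"],float)).reshape(-1,2)
    T=np.array(im["world_from_camera"]); d=np.c_[p,np.ones(len(p))]@T[:3,:3].T; o=T[:3,3]
    return o+d*((z-o[2])/d[:,2])[:,None]
def proj(im,P):
    T=np.linalg.inv(np.array(im["world_from_camera"]))
    return cv2.projectPoints(np.array(P,float).reshape(-1,1,3),cv2.Rodrigues(T[:3,:3])[0],T[:3,3],K(im),np.array(im["distortion"],float))[0].reshape(-1,2)
def save(im,n): cv2.imwrite("pics/"+n,im["pixels"][:,:,::-1])
E
python3 - <<'E'
from h import *
s=env.observe(); print(s["position"],s["tool_rot"],s["ft_force"],s["grip_width"],env.tcp_to_grasp)
for c in("top","side"):
    im=imaging.get_image(c); save(im,c+"0.png"); print(c,np.round(im["world_from_camera"],3).tolist(),im["fov_y"])
    for q,z in(("hole0",.12),("hole1",.12),("hole2",.12),("cover",.12),("pin",.068),("screw_a",.068),("screw_b",.068),("stand",0),("jar",0),("beaker",0),("amber_bottle",0),("amber_small",0)):
        for r in models.tip_of(c,q)[:3]: print(c,q,round(r["confidence"],2),np.round(r["at"],1),np.round(atz(im,r["at"],z)[0],4))
E
```

```text
[ 0.23209133 -0.49829429  0.23068996] [[ 9.06545101e-01  4.22108815e-01 -3.57686453e-04]
 [ 4.22108863e-01 -9.06543959e-01  1.46922292e-03]
 [ 2.95913451e-04 -1.48289946e-03 -9.99998857e-01]] [ 0.32809772 -0.08100045  0.33650847] 0.0855754225413224 -0.0187
top [[-0.027, -0.995, 0.092, 0.522], [-1.0, 0.026, -0.011, 0.018], [0.009, -0.093, -0.996, 1.009], [0.0, 0.0, 0.0, 1.0]] 53.33150476432504
top hole0 0.78 [430.2 251.2] [ 0.5725 -0.1888  0.12  ]
top hole0 0.62 [477.  278.7] [ 0.5183 -0.2753  0.12  ]
top hole0 0.57 [432.1 304.6] [ 0.473  -0.1879  0.12  ]
top hole1 0.78 [430.2 251.2] [ 0.5725 -0.1888  0.12  ]
top hole1 0.62 [477.  278.7] [ 0.5183 -0.2753  0.12  ]
top hole1 0.57 [432.1 304.6] [ 0.473  -0.1879  0.12  ]
top hole2 0.78 [430.2 251.2] [ 0.5725 -0.1888  0.12  ]
top hole2 0.62 [477.  278.7] [ 0.5183 -0.2753  0.12  ]
top hole2 0.57 [432.1 304.6] [ 0.473  -0.1879  0.12  ]
top cover 0.97 [443.3 278.9] [ 0.52   -0.2111  0.12  ]
top pin 0.49 [281.2 275.8] [0.535 0.095 0.068]
top screw_a 0.55 [222.5 278.7] [0.5322 0.2107 0.068 ]
top screw_a 0.39 [247.8 277.4] [0.5336 0.1608 0.068 ]
[... 1175 characters left out ...]
 [ 0.5733 -0.1889  0.12  ]
side pin 0.65 [309.6 313.2] [0.5276 0.0974 0.068 ]
side screw_a 0.54 [276.8 333.2] [0.5345 0.1557 0.068 ]
side screw_a 0.45 [246.3 352.5] [0.5393 0.2057 0.068 ]
side screw_b 0.54 [276.8 333.2] [0.5345 0.1557 0.068 ]
side screw_b 0.45 [246.3 352.5] [0.5393 0.2057 0.068 ]
side stand 0.91 [283.8 366.9] [0.5307 0.1484 0.    ]
side jar 0.62 [381.5 327.5] [ 0.4714 -0.0091  0.    ]
side beaker 0.82 [300.6 293.6] [0.6206 0.013  0.    ]
side beaker 0.65 [430.4 206.6] [ 0.6056 -0.4076  0.    ]
side amber_bottle 0.87 [169.1 313.6] [0.7444 0.1892 0.    ]
side amber_bottle 0.35 [397.4 195.8] [ 0.6892 -0.4019  0.    ]
side amber_small 0.76 [300.  229.3] [ 0.7594 -0.1397  0.    ]
```

View pics/top0.png

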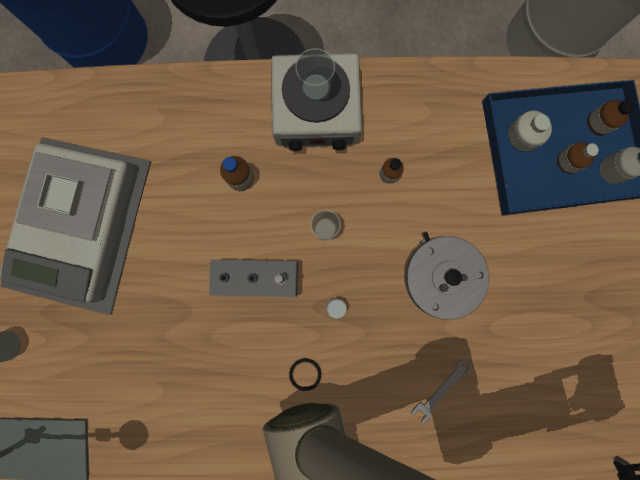

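View pics/side0.png

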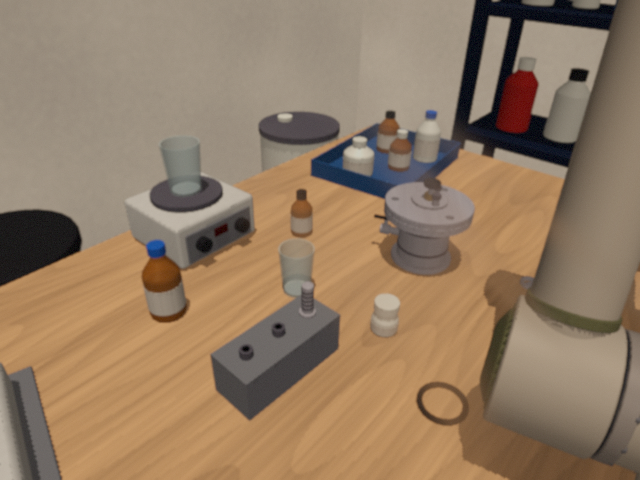

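The top view shows the cover at about (448,277), with holes near (432,251), (480,275) and (436,307). The pin is at about (280,278), with the screws at (252,278) and (224,277). The side view agrees. I'll refine these from a magnified composite.

```bash
python3 - <<'E'
from h import *
a=imaging.get_image("top"); b=imaging.get_image("side")
def crop(im,x,y,w,h,s): return cv2.resize(im["pixels"][y:y+h,x:x+w,::-1],None,fx=s,fy=s,interpolation=cv2.INTER_CUBIC)
A=crop(a,398,227,100,100,4); B=crop(b,378,175,100,75,4); C=crop(a,205,253,100,50,4); D=crop(b,210,275,133,66,3)[:200,:400]
o=np.zeros((600,800,3),np.uint8); o[:400,:400]=A; o[:300,400:]=B; o[400:,:400]=C; o[300:300+D.shape[0],400:400+D.shape[1]]=D
cv2.imwrite("pics/c1.png",o)
# overlay-free estimates
for q in("cover",):
    m=models.outline_of("top",q)[0]["region"].astype(np.uint8); c=max(cv2.findContours(m,0,1)[0],key=cv2.contourArea)[:,0]
    P=atz(a,c,.12)[:,:2]; h=cv2.convexHull(P.astype(np.float32)); print(cv2.fitEllipse(h), cv2.minEnclosingCircle(h))
    m=models.outline_of("side",q)[0]["region"].astype(np.uint8); c=max(cv2.findContours(m,0,1)[0],key=cv2.contourArea)[:,0]
    P=atz(b,c,.12)[:,:2]; print("side ext",P.min(0),P.max(0))
for q,z in(("pin",.118),("screw_a",.08)):
  for cn,im in(("top",a),("side",b)):
    for r in models.outline_of(cn,q)[:2]:print(cn,q,round(r["confidence"],2),np.round(r["bbox"],1),np.round(atz(im,[r["bbox"][:2]],z)[0],4))
E
```

```text
Traceback (most recent call last):
IndexError: list index out of range
```

View pics/c1.png

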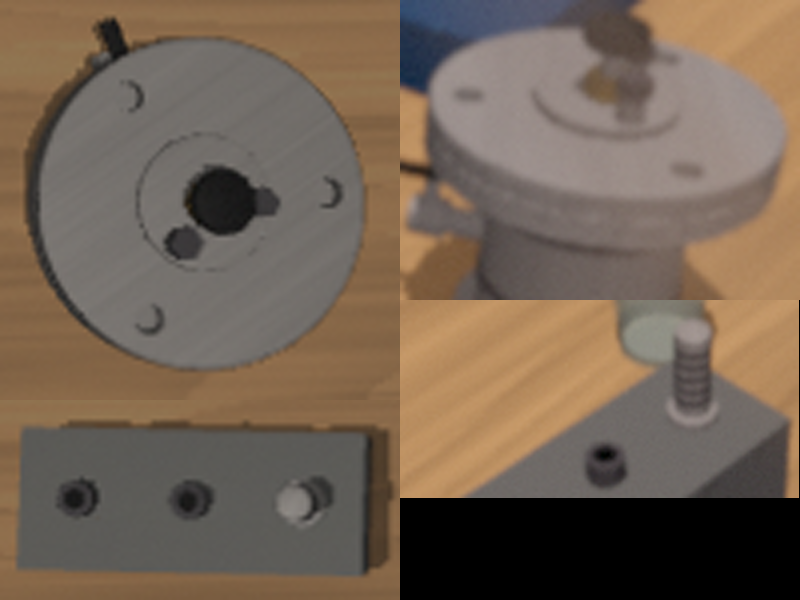

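The composite shows top-camera holes at crop (129,96), (328,193) and (150,319), the rim spanning x 38–363 and y 38–370, the screw sockets at (74,497) and (188,499), and the pin top at (296,503). In the side view, the holes are at (468,95) and (688,170).

```bash
python3 - <<'E'
from h import *
a=imaging.get_image("top"); b=imaging.get_image("side")
t=lambda u,v,x,y,s:((u+.5)/s-.5+x,(v+.5)/s-.5+y)
H=[t(129,96,398,227,4),t(328,193,398,227,4),t(150,319,398,227,4),t(200.5,204,398,227,4)]
P=atz(a,H,.12)[:,:2]; print(P); c=P[:3].mean(0); d=P[:3]-c; print(c,np.hypot(*d.T),np.degrees(np.arctan2(d[:,1],d[:,0])))
S=atz(b,[t(68,95,378,175,4),t(288,170,378,175,4)],.12); print("side",S)
print("screws",atz(a,[t(74,97,205,253,4),t(188,99,205,253,4)],.08)); print("pin",atz(a,[t(296,103,205,253,4)],.118))
print("side pin",atz(b,[t(294,32,210,275,3)],.118),"screw",atz(b,[t(207,152,210,275,3)],.08))
T=np.array(a["world_from_camera"])
for p in (t(20,50,205,253,4),t(20,150,205,253,4),t(366,35,205,253,4),t(366,172,205,253,4)): print("stand",atz(a,[p],.068)[0])
print([ (cn,q,len(models.outline_of(cn,q))) for cn in("top","side") for q in ("cover",)])
E
```

```text
[[ 0.57357218 -0.18820822]
 [ 0.52533842 -0.28067102]
 [ 0.46956669 -0.19346101]
 [ 0.52211214 -0.21967783]]
[ 0.52282576 -0.22078008] [0.06030029 0.05994362 0.05985701] [ 32.69459393 -87.59762635 152.84458787]
side [[ 0.5743957  -0.18551561  0.12      ]
 [ 0.47001761 -0.19093861  0.12      ]]
screws [[0.5356105  0.20701616 0.08      ]
 [0.53328065 0.15150812 0.08      ]]
pin [[0.52970516 0.09581517 0.118     ]]
side pin [[0.52945741 0.09991627 0.118     ]] screw [[0.53392209 0.1522576  0.08      ]]
stand [0.55954423 0.23602306 0.068     ]
stand [0.5104407  0.23644195 0.068     ]
stand [0.56257164 0.06510723 0.068     ]
stand [0.49555049 0.06662357 0.068     ]
[('top', 'cover', 1), ('side', 'cover', 1)]
```

Emit:
{"fn": "jog_arm", "kwargs": {"plan": "0 0 -6.5 0 0 0 0;0 0 -6.5 0 0 0 0;0 0 -6.5 0 0 0 0;0 0 -6.5 0 0 0 0;0 0 -6.5 0 0 0 0;0 0 -6.5 0 0 0 0;0 0 -6.5 0 0 0 0;0 0 -6.5 0 0 0 0;0 0 -6.5 0 0 0 0;0 0 -6.5 0 0 0 0", "grip_force": 60}}

```text
time_s: 2.48
position: [0.2322, -0.4986, 0.2313]
tool_rot: [[-0.005, 1.0, -0.0], [1.0, 0.005, 0.0], [0.0, -0.0, -1.0]]
ft_force: [-0.2, -0.2, -0.6]
grip_width: 0.0857
gripper_force: 0.0
```

Emit:
{"fn": "jog_arm", "kwargs": {"plan": "0 0 0 3.3 1.66 0 0;0 0 0 3.3 1.66 0 0;0 0 0 3.3 1.66 0 0;0 0 0 3.3 1.66 0 0;0 0 0 3.3 1.66 0 0;0 0 0 3.3 1.66 0 0;0 0 0 3.3 1.66 0 0;0 0 0 3.3 1.66 0 0;0 0 0 3.3 1.66 0 0;0 0 0 3.3 1.66 0 0"}}

```text
time_s: 3.32
position: [0.3988, -0.167, 0.2316]
tool_rot: [[0.001, 1.0, 0.0], [1.0, -0.001, -0.0], [-0.0, 0.0, -1.0]]
ft_force: [0.5, -0.4, -0.5]
grip_width: 0.0851
gripper_force: 0.0
```

Emit:
{"fn": "jog_arm", "kwargs": {"plan": "0 0 0 3.3 1.66 0 0;0 0 0 3.3 1.66 0 0;0 0 0 3.3 1.66 0 0;0 0 0 3.3 1.66 0 0;0 0 0 3.3 1.66 0 0;0 0 0 3.3 1.66 0 0;0 0 0 3.3 1.66 0 0;0 0 0 3.3 1.66 3 0;0 0 0 0 0 2 0;0 0 0 0 0 0 0"}}

```text
time_s: 4.15
position: [0.5278, 0.0926, 0.1813]
tool_rot: [[-0.002, 1.0, -0.007], [1.0, 0.002, 0.0], [0.0, -0.007, -1.0]]
ft_force: [-0.2, -0.1, -1.2]
grip_width: 0.0851
gripper_force: 0.0
```

Emit:
{"fn": "jog_arm", "kwargs": {"plan": "0 0 0 0.4 0.3 2 0;0 0 0 0 0 2.5 0;0 0 0 0 0 2.5 0;0 0 0 0 0 2 0;0 0 0 0 0 1.2 0;0 0 0 0 0 0 160;0 0 0 0 0 0 255;0 0 0 0 0 0 255;0 0 0 0 0 0 255;0 0 0 0 0 0 255", "grip_force": 60}}

```text
time_s: 4.98
position: [0.5327, 0.095, 0.0842]
tool_rot: [[0.001, 1.0, 0.002], [1.0, -0.001, -0.0], [-0.0, 0.002, -1.0]]
ft_force: [0.6, 0.2, -0.6]
grip_width: 0.0258
gripper_force: 0.0
```

Emit:
{"fn": "jog_arm", "kwargs": {"plan": "0 0 0 0 0 0 255;0 0 0 0 0 0 255;0 0 0 0 0 0 255"}}

```text
time_s: 5.23
position: [0.5319, 0.0951, 0.0839]
tool_rot: [[0.0, 1.0, -0.0], [1.0, -0.0, -0.0], [-0.0, -0.0, -1.0]]
ft_force: [-3.2, -0.0, 6.5]
grip_width: 0.0155
gripper_force: 58.3
```

```bash
python3 - <<'E'
from h import *
s=env.observe(); print(s["time_s"],s["position"],s["grip_width"],s["gripper_force"],s["ft_force"])
a=imaging.get_image("top");b=imaging.get_image("side"); save(b,"g1.png")
print(env.observe()["position"])
E
```

```text
5.2333 [0.53191786 0.09509765 0.08393413] 0.01549265882369205 58.31981599330902 [-3.22534304 -0.00889486  6.46313976]
[0.5319129  0.09509687 0.08391484]
```

Emit:
{"fn": "jog_arm", "kwargs": {"plan": "0 0 0 0 0 -3.5 255;0 0 0 0 0 -4 255;0 0 0 0 0 -4 255;0 0 0 -3 0 -3 255;0 0 0 -3.8 -0.1 -1.4 255;0 0 0 -3.8 -0.1 0 255;0 0 0 -3.8 -0.1 0 255;0 0 0 -3.8 -0.1 0 255;0 0 0 -3.8 -0.1 0 255;0 0 0 -3.8 -0.1 0 255"}}

```text
time_s: 6.17
position: [0.5255, -0.164, 0.2417]
tool_rot: [[0.0, 1.0, 0.0], [1.0, -0.0, 0.0], [0.0, 0.0, -1.0]]
ft_force: [1.2, 0.1, -1.8]
grip_width: 0.0151
gripper_force: 60.1
```

Emit:
{"fn": "jog_arm", "kwargs": {"plan": "0 0 0 -3.8 -0.07 0 255;0 0 0 -3.8 0 0 255;0 0 0 -3.0 0 0 255;0 0 0 -1.1 0 0 255;0 0 0 0 0 0 255;0 0 0 0 0 0 255"}}

```text
time_s: 6.67
position: [0.5251, -0.279, 0.2413]
tool_rot: [[0.001, 1.0, -0.001], [1.0, -0.001, 0.001], [0.001, -0.001, -1.0]]
ft_force: [-0.3, -0.2, -0.7]
grip_width: 0.0157
gripper_force: 60.1
```

```bash
python3 - <<'E'
from h import *
a=imaging.get_image("top");b=imaging.get_image("side"); save(b,"g2.png")
s=env.observe();p=s["position"];print(p,s["ft_force"],s["grip_width"])
for dz in(.0,.0159,.0729): print(dz,proj(b,[p-[0,0,dz]]))
for q in("pin","pin_tip"):
  for cn,im in(("side",b),("top",a)):
    for r in models.tip_of(cn,q)[:2]: print(cn,q,r["confidence"],r["at"], atz(im,r["at"],p[2]-(.0159 if q=="pin" else .0729)))
y,x=proj(b,[p-[0,0,.03]])[0][::-1].astype(int); 
c=b["pixels"][max(0,y-75):y+75,x-90:x+90,::-1]; cv2.imwrite("pics/g2c.png",cv2.resize(c,None,fx=4,fy=4,interpolation=cv2.INTER_CUBIC)); print(x-90,max(0,y-75))
E
```

```text
[ 0.52540116 -0.27788344  0.24168769] [-0.04400452 -0.17139514 -1.71350353] 0.015211624017078592
0.0 [[455.50214428 125.6303653 ]]
0.0159 [[453.91758165 134.51580984]]
0.0729 [[448.47759492 164.92650212]]
side pin 0.95 [454.0, 136.3] [[ 0.52133022 -0.27001677  0.22578769]]
top pin 0.8 [498.9, 274.2] [[ 0.52505386 -0.27789866  0.22578769]]
side pin_tip 0.72 [448.4, 164.8] [[ 0.52576435 -0.27829563  0.16878769]]
side pin_tip 0.49 [449.8, 219.2] [[ 0.43414477 -0.1031957   0.16878769]]
top pin_tip 0.52 [486.4, 274.2] [[ 0.52597931 -0.27664521  0.16878769]]
362 67
```

View pics/g2c.png

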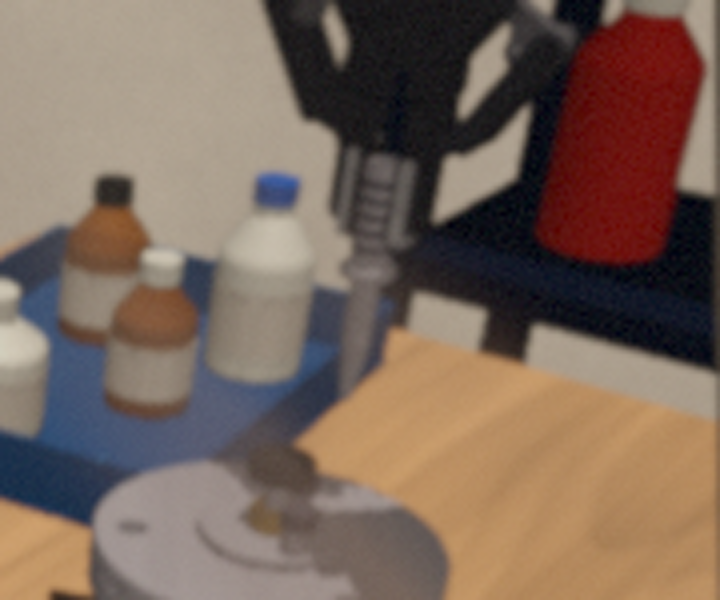

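The pin hangs straight in the grip with its tip at about (344,390) in the crop. The pin tip is where the model says, above the hole at −87°. Next I go down.

Emit:
{"fn": "jog_arm", "kwargs": {"plan": "0 0 0 -0.15 0 2.0 255;0 0 0 0 0 2.0 255;0 0 0 0 0 0.5 255;0 0 0 0 0 0.4 255;0 0 0 0 0 0.4 255;0 0 0 0 0 0.4 255;0 0 0 0 0 0 255;0 0 0 0 0 0 255"}}

```text
time_s: 7.63
position: [0.5255, -0.2809, 0.185]
tool_rot: [[0.0, 1.0, 0.001], [1.0, -0.0, -0.0], [-0.0, 0.001, -1.0]]
ft_force: [-0.5, -0.5, -1.7]
grip_width: 0.015
gripper_force: 60.1
```

Emit:
{"fn": "jog_arm", "kwargs": {"plan": "0 0 0 0 0 0.2 255;0 0 0 0 0 0.2 255;0 0 0 0 0 0.1 255;0 0 0 0 0 0 255"}}

```text
time_s: 7.97
position: [0.5256, -0.2811, 0.1807]
tool_rot: [[0.0, 1.0, 0.002], [1.0, -0.0, -0.001], [-0.001, 0.002, -1.0]]
ft_force: [-1.1, 1.1, 4.8]
grip_width: 0.0154
gripper_force: 61.2
```

Emit:
{"fn": "jog_arm", "kwargs": {"plan": "0 0 -2 0 0 0 255;0 0 1.5 0 -0.16 0 255;0 0 1.5 0 -0.16 0 255;0 0 1.5 0 -0.16 0 255;0 0 0 0 0 0 255"}}

```text
time_s: 8.38
position: [0.5215, -0.2813, 0.1807]
tool_rot: [[0.048, 0.999, 0.004], [0.999, -0.048, -0.002], [-0.002, 0.004, -1.0]]
ft_force: [3.4, 0.3, 6.0]
grip_width: 0.0154
gripper_force: 60.7
```

Emit:
{"fn": "jog_arm", "kwargs": {"plan": "0 0 1.5 0 -0.16 0 255;0 0 1.5 0 -0.16 0 255;0 0 0 0 0 0 255"}}

```text
time_s: 8.63
position: [0.5182, -0.2811, 0.1806]
tool_rot: [[0.1, 0.995, 0.004], [0.995, -0.1, -0.002], [-0.002, 0.004, -1.0]]
ft_force: [4.1, 0.8, 5.6]
grip_width: 0.0154
gripper_force: 60.7
```

Emit:
{"fn": "jog_arm", "kwargs": {"plan": "0 0 1 0 -0.16 0 255;0 0 1 0 -0.16 0 255;0 0 1 0 -0.16 0 255;0 0 0 0 0 0 255"}}

```text
time_s: 8.97
position: [0.512, -0.2801, 0.1792]
tool_rot: [[0.15, 0.989, -0.001], [0.989, -0.15, 0.0], [0.0, -0.001, -1.0]]
ft_force: [2.1, -0.8, -0.6]
grip_width: 0.015
gripper_force: 60.1
```

Emit:
{"fn": "jog_arm", "kwargs": {"plan": "0 0 1.5 0 -0.16 0 255;0 0 1.5 0 -0.16 0 255;0 0 0 0 0 0 255"}}

```text
time_s: 9.22
position: [0.5089, -0.2795, 0.1792]
tool_rot: [[0.202, 0.979, -0.001], [0.979, -0.202, 0.001], [0.0, -0.001, -1.0]]
ft_force: [0.5, -1.1, -2.0]
grip_width: 0.016
gripper_force: 60.0
```

Emit:
{"fn": "jog_arm", "kwargs": {"plan": "0 0 0 0 0 0.3 255;0 0 0 0 0 0.3 255;0 0 0 0 0 0.3 255;0 0 0 0 0 0.2 255;0 0 0 0 0 0 255"}}

```text
time_s: 9.63
position: [0.5092, -0.2796, 0.1679]
tool_rot: [[0.2, 0.98, -0.001], [0.98, -0.2, 0.0], [0.0, -0.001, -1.0]]
ft_force: [1.9, -2.0, -2.6]
grip_width: 0.0153
gripper_force: 60.0
```

Emit:
{"fn": "jog_arm", "kwargs": {"plan": "0 0 0 0 0 0.25 255;0 0 0 0 0 0.25 255;0 0 0 0 0 0.2 255;0 0 0 0 0 0 255"}}

```text
time_s: 9.97
position: [0.5095, -0.2798, 0.1611]
tool_rot: [[0.2, 0.98, 0.0], [0.98, -0.2, -0.0], [-0.0, 0.0, -1.0]]
ft_force: [2.5, -2.8, -2.9]
grip_width: 0.0152
gripper_force: 59.9
```

Emit:
{"fn": "jog_arm", "kwargs": {"plan": "0 0 0 -0.03 0 0.2 255;0 0 0 0 0 0.2 255;0 0 0 0 0 0.2 255;0 0 0 0 0 0 255"}}

```text
time_s: 10.3
position: [0.5098, -0.2801, 0.1555]
tool_rot: [[0.2, 0.98, 0.001], [0.98, -0.2, -0.001], [-0.0, 0.001, -1.0]]
ft_force: [3.9, -1.9, -0.8]
grip_width: 0.0154
gripper_force: 60.0
```

Emit:
{"fn": "jog_arm", "kwargs": {"plan": "0 0 0 -0.01 0.05 0.2 255;0 0 0 0 0 0.2 255;0 0 0 0 0 0.3 255;0 0 0 0 0 0 255"}}

```text
time_s: 10.63
position: [0.5102, -0.2804, 0.148]
tool_rot: [[0.2, 0.98, 0.001], [0.98, -0.2, -0.001], [-0.0, 0.001, -1.0]]
ft_force: [5.8, -4.7, -2.0]
grip_width: 0.0156
gripper_force: 59.9
```

Emit:
{"fn": "jog_arm", "kwargs": {"plan": "0 0 0 -0.03 0.05 0.2 255;0 0 0 0 0 0.3 255;0 0 0 0 0 0.3 255;0 0 0 0 0 0 255"}}

```text
time_s: 10.97
position: [0.5103, -0.2805, 0.1397]
tool_rot: [[0.2, 0.98, 0.0], [0.98, -0.2, 0.0], [0.0, 0.0, -1.0]]
ft_force: [4.9, -5.0, -2.2]
grip_width: 0.0158
gripper_force: 59.9
```

Emit:
{"fn": "jog_arm", "kwargs": {"plan": "0 0 0 -0.02 0.03 0.2 255;0 0 0 0 0 0.15 255;0 0 0 0 0 0.1 255;0 0 0 0 0 0 255"}}

```text
time_s: 11.3
position: [0.5104, -0.2807, 0.1359]
tool_rot: [[0.2, 0.98, -0.0], [0.98, -0.2, 0.0], [0.0, -0.0, -1.0]]
ft_force: [3.0, -2.7, 2.4]
grip_width: 0.0154
gripper_force: 60.7
```

Emit:
{"fn": "jog_arm", "kwargs": {"plan": "0 0 0 0 0 0.1 255;0 0 0 0 0 0 255;0 0 0 0 0 0 255"}}

```text
time_s: 11.55
position: [0.5105, -0.2807, 0.1359]
tool_rot: [[0.2, 0.98, 0.001], [0.98, -0.2, -0.001], [-0.0, 0.001, -1.0]]
ft_force: [1.1, -2.5, 9.7]
grip_width: 0.016
gripper_force: 61.4
```

Emit:
{"fn": "jog_arm", "kwargs": {"plan": "0 0 0 0 0 -0.1 0;0 0 0 0 0 0 0;0 0 0 0 0 0 0;0 0 0 0 0 0 0;0 0 0 0 0 -2 0;0 0 0 0 0 -4 0;0 0 0 3 0 -4 0;0 0 0 4 0 0 0;0 0 0 4 0 0 0;0 0 0 4 0 0 0"}}

```text
time_s: 12.38
position: [0.5392, -0.1371, 0.2295]
tool_rot: [[0.201, 0.98, -0.0], [0.98, -0.201, 0.0], [0.0, -0.0, -1.0]]
ft_force: [0.8, -0.2, -0.0]
grip_width: 0.0857
gripper_force: 0.0
```

Emit:
{"fn": "jog_arm", "kwargs": {"plan": "0 0 -5.8 4 0 0 0;0 0 -5.8 4 0.5 0 0;0 0 0 4 0.5 0 0;0 0 0 4 0 0 0;0 0 0 4 0 0 0;0 0 0 4 0 0 0;0 0 0 0 0 0 0"}}

```text
time_s: 12.97
position: [0.56, 0.106, 0.229]
tool_rot: [[-0.007, 1.0, -0.001], [1.0, 0.007, 0.002], [0.002, -0.001, -1.0]]
ft_force: [-0.3, -0.3, -0.0]
grip_width: 0.0855
gripper_force: 0.0
```

```bash
python3 - <<'E'
from h import *
s=env.observe();print(s["time_s"],s["position"],s["tool_rot"][:,1])
a=imaging.get_image("top"); b=imaging.get_image("side")
crop=lambda im,x,y,w,h:cv2.resize(im["pixels"][y:y+h,x:x+w,::-1],None,fx=4,fy=4,interpolation=cv2.INTER_CUBIC)
o=np.zeros((400,800,3),np.uint8); o[:,:400]=crop(a,398,227,100,100); o[:300,400:]=crop(b,378,155,100,75)
cv2.imwrite("pics/c2.png",o)
for cn,im in(("top",a),("side",b)):
  for q,z in(("hole0",.12),("pin",.12)):
    for r in models.tip_of(cn,q)[:3]: print(cn,q,round(r["confidence"],2),np.round(r["at"],1),np.round(atz(im,r["at"],z)[0],4))
E
```

```text
12.9667 [0.56003661 0.10601819 0.22899013] [ 0.99997079  0.00749907 -0.00148034]
top hole0 0.77 [479.4 285.1] [ 0.5062 -0.2792  0.12  ]
top hole0 0.76 [423.  301.4] [ 0.4795 -0.1711  0.12  ]
top hole0 0.68 [439.2 247.6] [ 0.5788 -0.2062  0.12  ]
top pin 0.61 [481.  282.7] [ 0.5106 -0.2825  0.12  ]
top pin 0.18 [390.6 176. ] [ 0.7174 -0.1201  0.12  ]
side hole0 0.97 [453.2 189.7] [ 0.512  -0.2878  0.12  ]
side hole0 0.82 [438.1 216.6] [ 0.4853 -0.1795  0.12  ]
side hole0 0.77 [394.9 192. ] [ 0.5874 -0.2069  0.12  ]
side pin 0.55 [453.1 191.5] [ 0.5088 -0.281   0.12  ]
```

View pics/c2.png

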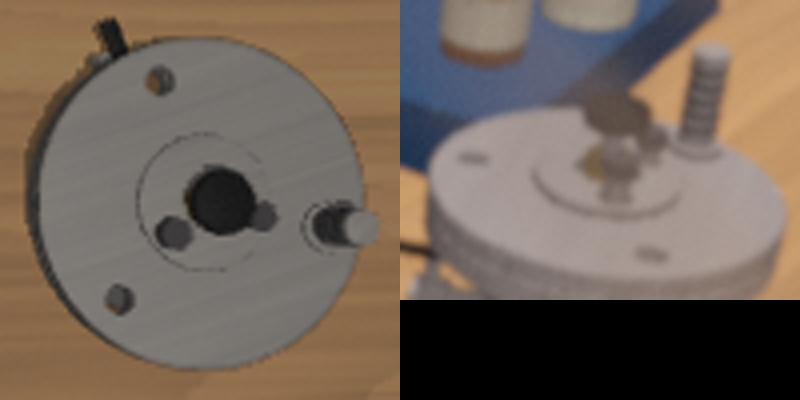

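Cover and flange holes now line up and the pin stands home. The open holes show at crop (160,80) and (119,299) in the top view, and (473,158) and (652,254) in the side view.

```bash
python3 - <<'E'
from h import *
a=imaging.get_image("top"); b=imaging.get_image("side")
t=lambda u,v,x,y,s:((u+.5)/s-.5+x,(v+.5)/s-.5+y)
pin=np.array([.5105,-.2807])
for n,P in(("top",atz(a,[t(160,80,398,227,4),t(119.5,299,398,227,4)],.12)),("side",atz(b,[t(73,158,378,155,4),t(252,254,378,155,4)],.12))):
    P=P[:,:2]; d=P[0]-P[1]; L=np.hypot(*d); ph=np.degrees(np.arctan2(d[1],d[0]))-90   # pin direction is -90 deg from line
    u=lambda t:np.array([np.cos(np.radians(t)),np.sin(np.radians(t))])
    c=pin-.06*u(ph); print(n,P,L,ph,"c",c,"h+120",c+.06*u(ph+120),"h-120",c+.06*u(ph-120), "cam c", P.mean(0)+.03*u(ph))
E
```

```text
top [[ 0.58067716 -0.2032593 ]
 [ 0.47927703 -0.17953984]] 0.10413740858584176 -103.16586754252306 c [ 0.52416625 -0.22227711] h+120 [ 0.58159508 -0.20490099] h-120 [ 0.48040367 -0.18123035] cam c [ 0.52314397 -0.22061101]
side [[ 0.58152956 -0.20094543]
 [ 0.47972694 -0.17779065]] 0.10440266723019903 -102.81380548568636 c [ 0.52380701 -0.22219424] h+120 [ 0.58112798 -0.20446557] h-120 [ 0.47979304 -0.18141716] cam c [ 0.52397475 -0.21862092]
```

Emit:
{"fn": "jog_arm", "kwargs": {"plan": "0 0 0.2 2.2 -1.3 2 0;0 0 0.2 2.2 -1.3 2 0;0 0 0 0 0 2 0;0 0 0 0 0 2 0;0 0 0 0 0 2 0;0 0 0 0 0 2 0;0 0 0 0 0 2 0;0 0 0 0 0 0 0;0 0 0 0 0 0 0"}}

```text
time_s: 14.12
position: [0.5352, 0.1432, 0.0892]
tool_rot: [[0.007, 1.0, -0.002], [1.0, -0.007, -0.0], [-0.0, -0.002, -1.0]]
ft_force: [-0.5, 0.2, -0.2]
grip_width: 0.0858
gripper_force: 0.0
```

Emit:
{"fn": "jog_arm", "kwargs": {"plan": "0 0 0 0.68 -0.1 0 0;0 0 0 0 0 0.8 0;0 0 0 0 0 0.8 0;0 0 0 0 0 0 180;0 0 0 0 0 0 255;0 0 0 0 0 0 255;0 0 0 0 0 0 255;0 0 0 0 0 0 255;0 0 0 0 0 0 255;0 0 0 0 0 0 255", "grip_force": 40}}

```text
time_s: 14.95
position: [0.5344, 0.1506, 0.0737]
tool_rot: [[0.006, 1.0, 0.0], [1.0, -0.006, -0.0], [-0.0, 0.0, -1.0]]
ft_force: [-0.5, -0.3, 4.0]
grip_width: 0.0151
gripper_force: 38.9
```

Emit:
{"fn": "jog_arm", "kwargs": {"plan": "0 0 0 0 0 -3 255;0 0 0 0 0 -4 255;0 0 0 0 0 -4 255;0 0 0 -1 0 -3 255;0 0 0 -3.8 -0.6 -2 255;0 0 0 -3.8 -0.6 0 255;0 0 0 -3.8 -0.6 0 255;0 0 0 -3.8 -0.6 0 255;0 0 0 -3.8 -0.6 0 255;0 0 0 -3.8 -0.6 0 255"}}

```text
time_s: 15.78
position: [0.4965, -0.0873, 0.2327]
tool_rot: [[0.006, 1.0, 0.0], [1.0, -0.006, -0.0], [-0.0, 0.0, -1.0]]
ft_force: [1.5, -0.4, -1.0]
grip_width: 0.0152
gripper_force: 39.3
```

Emit:
{"fn": "jog_arm", "kwargs": {"plan": "0 0 0 -3.7 -0.6 0 255;0 0 0 -3.7 -0.6 0 255;0 0 0 -2 -0.6 0 255;0 0 -6.7 0 0 0 255;0 0 -6.7 0 0 0 255;0 0 -6.7 0 0 0 255;0 0 -6.7 0 0 0 255;0 0 -6.7 0 0 0 255;0 0 -6.7 0 0 0 255;0 0 -6.7 0 0 0 255"}}

```text
time_s: 16.62
position: [0.4786, -0.1795, 0.2325]
tool_rot: [[-0.73, 0.683, -0.0], [0.683, 0.73, 0.0], [0.0, 0.0, -1.0]]
ft_force: [-0.5, 0.1, -0.9]
grip_width: 0.0152
gripper_force: 39.3
```

```bash
python3 - <<'E'
from h import *
import time
b=imaging.get_image("side"); a=imaging.get_image("top")
s=env.observe();p=s["position"];R=s["tool_rot"];print(s["time_s"],p,s["grip_width"],s["ft_force"])
d=np.array([.4801,-.1813,0])-p; print("yaw y",np.degrees(np.arctan2(R[1,1],R[0,1])),"tool shift cm",R.T@d*100)
x,y=proj(b,[p-[0,0,.02]])[0].astype(int); print(x-60,y-45)
cv2.imwrite("pics/s1.png",cv2.resize(b["pixels"][y-45:y+45,x-60:x+60,::-1],None,fx=6,fy=6,interpolation=cv2.INTER_CUBIC))
print("expected px: tcp, shank end",proj(b,[p,p-[0,0,.0457]]))
for r in models.tip_of("side","screw_a"):print(r["confidence"],r["at"],atz(b,r["at"],p[2]-.0057))
E
```

```text
16.7167 [ 0.47856457 -0.17949335  0.23247875] 0.014967679097319346 [ 0.31351415  0.16872428 -0.74978078]
yaw y 46.63981558849227 tool shift cm [-0.24022804 -0.02524376 23.24782953]
391 121
expected px: tcp, shank end [[453.37117336 154.64109675]
 [448.43614783 181.59766087]]
0.66 [450.1, 159.1] [[ 0.47980377 -0.17314407  0.22677875]]
0.66 [245.2, 353.9] [[0.4196246  0.30307429 0.22677875]]
0.52 [302.3, 233.4] [[0.50665943 0.13620259 0.22677875]]
```

View pics/s1.png

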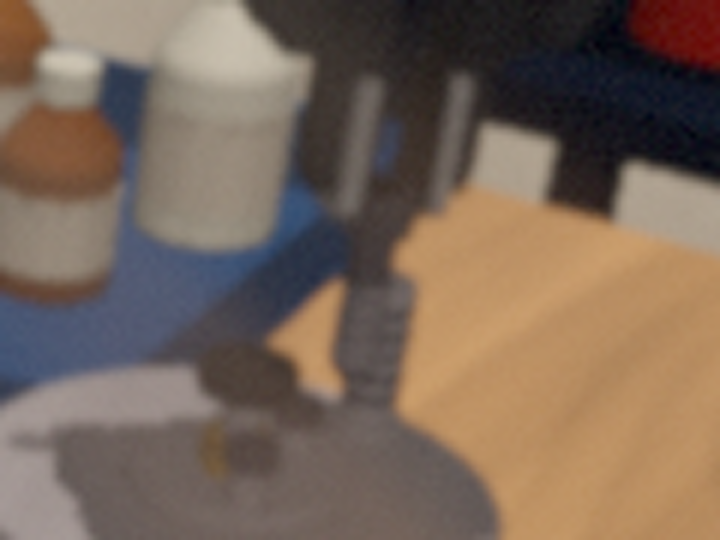

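Emit:
{"fn": "jog_arm", "kwargs": {"plan": "0 0 0 -0.24 -0.03 2 255;0 0 0 0 0 2 255;0 0 0 0 0 1.6 255;0 0 0 0 0 0.4 255;0 0 0 0 0 0.3 255;0 0 0 0 0 0.3 255;0 0 0 0 0 0.2 255;0 0 0 0 0 0 255"}}

```text
time_s: 17.43
position: [0.4803, -0.1815, 0.1649]
tool_rot: [[-0.726, 0.688, 0.001], [0.688, 0.726, -0.0], [-0.001, 0.0, -1.0]]
ft_force: [0.9, 0.4, -0.7]
grip_width: 0.0146
gripper_force: 39.3
```

Emit:
{"fn": "jog_arm", "kwargs": {"plan": "0 0 0 0 0 0.3 255;0 0 0 0 0 0.3 255;0 0 0 0 0 0.3 255;0 0 0 0 0 0 255"}}

```text
time_s: 17.77
position: [0.4801, -0.1812, 0.155]
tool_rot: [[-0.726, 0.688, -0.0], [0.688, 0.726, 0.001], [0.001, 0.0, -1.0]]
ft_force: [1.5, 1.4, -2.0]
grip_width: 0.015
gripper_force: 39.3
```

In the hole with small forces. Going on down.

Emit:
{"fn": "jog_arm", "kwargs": {"plan": "0 0 0 0 0 0.4 255;0 0 0 0 0 0.4 255;0 0 0 0 0 0.4 255;0 0 0 0 0 0.3 255;0 0 0 0 0 0 255"}}

```text
time_s: 18.18
position: [0.48, -0.1812, 0.1398]
tool_rot: [[-0.726, 0.688, -0.001], [0.688, 0.726, 0.001], [0.001, 0.0, -1.0]]
ft_force: [2.4, 1.9, -2.9]
grip_width: 0.015
gripper_force: 39.2
```

Emit:
{"fn": "jog_arm", "kwargs": {"plan": "0 0 0 0 0 0.4 255;0 0 0 0 0 0.4 255;0 0 0 0 0 0.3 255;0 0 0 0 0 0.2 255;0 0 0 0 0 0.1 255;0 0 0 0 0 0 255"}}

```text
time_s: 18.68
position: [0.4802, -0.1813, 0.1263]
tool_rot: [[-0.726, 0.687, 0.0], [0.687, 0.726, 0.0], [0.0, 0.0, -1.0]]
ft_force: [3.9, 2.8, -1.9]
grip_width: 0.015
gripper_force: 39.3
```

Emit:
{"fn": "jog_arm", "kwargs": {"plan": "0 0 0 0 0 0.1 255;0 0 0 0 0 0 0;0 0 0 0 0 0 0;0 0 0 0 0 0 0;0 0 0 0 0 -3 0;0 0 0 0 0 -4 0;0 0 6.7 0 0 -3.5 0;0 0 6.7 0 0 0 0;0 0 6.7 0 0 0 0;0 0 6.7 0 0 0 0"}}

```text
time_s: 19.52
position: [0.4799, -0.1817, 0.2311]
tool_rot: [[-0.333, 0.943, 0.0], [0.943, 0.333, -0.001], [-0.001, -0.0, -1.0]]
ft_force: [-0.5, -0.2, -0.3]
grip_width: 0.0851
gripper_force: 0.0
```

Emit:
{"fn": "jog_arm", "kwargs": {"plan": "0 0 6.7 0 0 0 0;0 0 6.7 0 0 0 0;0 0 6.5 0 0 0 0;0 0 0 3.9 0.55 0 0;0 0 0 3.9 0.55 0 0;0 0 0 3.9 0.55 0 0;0 0 0 3.9 0.55 0 0;0 0 0 3.9 0.55 0 0;0 0 0 3.9 0.55 0 0;0 0 0 3.9 0.55 0 0"}}

```text
time_s: 20.35
position: [0.519, 0.0931, 0.2306]
tool_rot: [[0.003, 1.0, -0.0], [1.0, -0.003, -0.001], [-0.001, -0.0, -1.0]]
ft_force: [0.8, -0.6, 0.7]
grip_width: 0.0853
gripper_force: 0.0
```

Emit:
{"fn": "jog_arm", "kwargs": {"plan": "0 0 0 3.8 0.55 0 0;0 0 0 3.8 0.55 0 0;0 0 0 3.5 0.55 1 0;0 0 0 0 0 2 0;0 0 0 0 0 2 0;0 0 0 0 0 2 0;0 0 0 0 0 2 0;0 0 0 0 0 2 0;0 0 0 0 0 0 0;0 0 0 0 0 0 0"}}

```text
time_s: 21.18
position: [0.5358, 0.2022, 0.1203]
tool_rot: [[0.002, 1.0, -0.002], [1.0, -0.002, -0.001], [-0.001, -0.002, -1.0]]
ft_force: [-0.5, 0.3, 0.7]
grip_width: 0.0852
gripper_force: 0.0
```

```bash
python3 - <<'E'
from h import *
s=env.observe();p=s["position"];R=s["tool_rot"];print(s["time_s"],p,np.degrees(np.arctan2(R[1,1],R[0,1])),"shift",R.T@(np.array([.536,.205,.0735])-p)*100)
a=imaging.get_image("top"); b=imaging.get_image("side")
crop=lambda im,x,y,w,h:cv2.resize(im["pixels"][y:y+h,x:x+w,::-1],None,fx=4,fy=4,interpolation=cv2.INTER_CUBIC)
o=np.zeros((400,800,3),np.uint8); o[:,:400]=crop(a,398,227,100,100); o[:300,400:]=crop(b,378,155,100,75)
cv2.imwrite("pics/c3.png",o)
E
```

```text
21.1833 [0.53579798 0.20216747 0.12031793] -0.13689419566518748 shift [0.28656257 0.02804679 4.68155107]
```

View pics/c3.png

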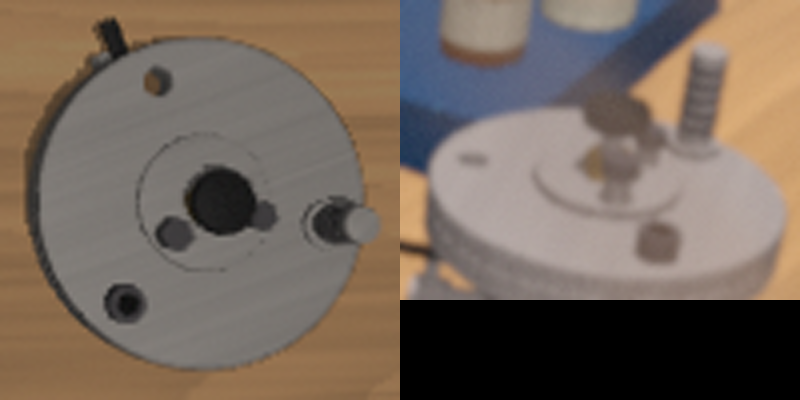

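The first screw sits home at crop (124,303) and the pin is still standing. Only the hole at (158,80) is open, so I'll take the second screw.

Emit:
{"fn": "jog_arm", "kwargs": {"plan": "0 0 0 0.3 0.03 1.5 0;0 0 0 0 0 1.5 0;0 0 0 0 0 1.0 0;0 0 0 0 0 0.65 0;0 0 0 0 0 0 0;0 0 0 0 0 0 180;0 0 0 0 0 0 255;0 0 0 0 0 0 255;0 0 0 0 0 0 255;0 0 0 0 0 0 255"}}

```text
time_s: 22.12
position: [0.5365, 0.2055, 0.0745]
tool_rot: [[0.002, 1.0, 0.001], [1.0, -0.002, 0.0], [0.0, 0.001, -1.0]]
ft_force: [-0.9, -0.1, -0.4]
grip_width: 0.0258
gripper_force: 0.0
```

Emit:
{"fn": "jog_arm", "kwargs": {"plan": "0 0 0 0 0 0 255;0 0 0 0 0 0 255;0 0 0 0 0 0 255"}}

```text
time_s: 22.37
position: [0.5365, 0.2055, 0.0745]
tool_rot: [[0.002, 1.0, 0.001], [1.0, -0.002, 0.0], [0.0, 0.001, -1.0]]
ft_force: [-1.4, 0.5, 4.4]
grip_width: 0.015
gripper_force: 39.0
```

Emit:
{"fn": "jog_arm", "kwargs": {"plan": "0 0 0 0 0 -3 255;0 0 0 0 0 -4 255;0 0 0 0 0 -4 255;0 0 0 -1 0 -3 255;0 0 0 -3.7 0.4 -1.8 255;0 0 0 -3.7 0.4 0 255;0 0 0 -3.7 0.4 0 255;0 0 0 -3.7 0.4 0 255;0 0 0 -3.7 0.4 0 255;0 0 0 -3.7 0.4 0 255"}}

```text
time_s: 23.2
position: [0.5596, -0.0283, 0.2318]
tool_rot: [[0.002, 1.0, -0.001], [1.0, -0.002, 0.0], [0.0, -0.001, -1.0]]
ft_force: [0.6, -0.8, -0.2]
grip_width: 0.0149
gripper_force: 39.4
```

Emit:
{"fn": "jog_arm", "kwargs": {"plan": "0 0 0 -3.7 0.4 0 255;0 0 0 -3.7 0.4 0 255;0 0 0 -3.7 0.4 0 255;0 0 0 -3.7 0.4 0 255;0 0 0 -3 0.4 0 255;0 0 6.7 0 0 0 255;0 0 6.7 0 0 0 255;0 0 6.7 0 0 0 255;0 0 6.7 0 0 0 255;0 0 6.7 0 0 0 255"}}

```text
time_s: 24.03
position: [0.5793, -0.2047, 0.2316]
tool_rot: [[0.559, 0.829, -0.001], [0.829, -0.559, 0.001], [-0.0, -0.001, -1.0]]
ft_force: [-0.1, 0.5, -1.1]
grip_width: 0.0148
gripper_force: 39.4
```

Emit:
{"fn": "jog_arm", "kwargs": {"plan": "0 0 6.7 0 0 0 255;0 0 6.7 0 0 0 255;0 0 6.7 0 0 0 255;0 0 6.7 0 0 0 255;0 0 6.7 0 0 0 255;0 0 6 0 0 0 255;0 0 0 0 0 0 255"}}

```text
time_s: 24.62
position: [0.5793, -0.2046, 0.2316]
tool_rot: [[0.958, 0.287, -0.001], [0.287, -0.958, 0.0], [-0.001, -0.001, -1.0]]
ft_force: [-0.6, -0.3, -0.1]
grip_width: 0.0151
gripper_force: 39.4
```

```bash
python3 - <<'E'
from h import *
s=env.observe();p=s["position"];R=s["tool_rot"];print(s["time_s"],p,s["grip_width"],np.degrees(np.arctan2(R[1,1],R[0,1])),"shift",R.T@(np.array([.5814,-.2047,.165])-p)*100)
E
```

```text
24.6167 [ 0.57930427 -0.20456592  0.23162539] 0.015099329751520993 -73.3385564803847 shift [0.20091456 0.07731508 6.66237101]
```

Emit:
{"fn": "jog_arm", "kwargs": {"plan": "0 0 0 0.2 0.08 2 255;0 0 0 0 0 2 255;0 0 0 0 0 1.6 255;0 0 0 0 0 0.4 255;0 0 0 0 0 0.3 255;0 0 0 0 0 0.3 255;0 0 0 0 0 0.3 255;0 0 0 0 0 0 255"}}

```text
time_s: 25.28
position: [0.5828, -0.2054, 0.1659]
tool_rot: [[0.957, 0.291, 0.005], [0.291, -0.957, -0.003], [0.004, 0.004, -1.0]]
ft_force: [-1.1, 0.1, 9.2]
grip_width: 0.0147
gripper_force: 40.5
```

Emit:
{"fn": "jog_arm", "kwargs": {"plan": "0 0 0 0 0 -0.4 255;0 0 0 -0.1 0 0 255;0 0 0 0 0 0 255;0 0 0 0 0 0 255"}}

```text
time_s: 25.62
position: [0.5805, -0.2051, 0.1671]
tool_rot: [[0.957, 0.29, 0.0], [0.29, -0.957, 0.0], [0.0, -0.0, -1.0]]
ft_force: [-0.2, 0.1, -0.9]
grip_width: 0.015
gripper_force: 39.4
```

Emit:
{"fn": "jog_arm", "kwargs": {"plan": "0 0 0 0.04 -0.03 0.1 255;0 0 0 0 0 0.2 255;0 0 0 0 0 0.1 255;0 0 0 0 0 0 255"}}

```text
time_s: 25.95
position: [0.5809, -0.2044, 0.1632]
tool_rot: [[0.957, 0.29, -0.0], [0.29, -0.957, 0.0], [0.0, -0.0, -1.0]]
ft_force: [-0.1, 0.8, 1.9]
grip_width: 0.0145
gripper_force: 39.8
```

Emit:
{"fn": "jog_arm", "kwargs": {"plan": "0 0 0 0 0 0.2 255;0 0 0 0 0 0.2 255;0 0 0 0 0 0 255"}}

```text
time_s: 26.2
position: [0.5805, -0.2043, 0.158]
tool_rot: [[0.957, 0.29, -0.002], [0.29, -0.957, 0.001], [-0.001, -0.002, -1.0]]
ft_force: [-0.8, 2.5, -1.0]
grip_width: 0.015
gripper_force: 39.4
```

In the hole.

Emit:
{"fn": "jog_arm", "kwargs": {"plan": "0 0 0 -0.02 -0.02 0.3 255;0 0 0 0 0 0.4 255;0 0 0 0 0 0.3 255;0 0 0 0 0 0.3 255;0 0 0 0 0 0 255"}}

```text
time_s: 26.62
position: [0.5801, -0.204, 0.1448]
tool_rot: [[0.957, 0.29, -0.002], [0.29, -0.957, 0.002], [-0.002, -0.002, -1.0]]
ft_force: [-2.3, 3.1, -2.1]
grip_width: 0.0152
gripper_force: 39.4
```

Emit:
{"fn": "jog_arm", "kwargs": {"plan": "0 0 0 -0.02 -0.03 0.3 255;0 0 0 0 0 0.4 255;0 0 0 0 0 0.4 255;0 0 0 0 0 0.3 255;0 0 0 0 0 0.2 255;0 0 0 0 0 0 255"}}

```text
time_s: 27.12
position: [0.5798, -0.2035, 0.1293]
tool_rot: [[0.957, 0.29, -0.002], [0.29, -0.957, 0.002], [-0.001, -0.002, -1.0]]
ft_force: [-2.1, 5.2, -1.1]
grip_width: 0.0148
gripper_force: 39.6
```

Emit:
{"fn": "jog_arm", "kwargs": {"plan": "0 0 0 0 -0.03 0.2 255;0 0 0 0 0 0.1 255;0 0 0 0 0 0.05 255;0 0 0 0 0 0 255"}}

```text
time_s: 27.45
position: [0.5799, -0.2033, 0.1268]
tool_rot: [[0.957, 0.291, -0.001], [0.291, -0.957, 0.001], [-0.0, -0.001, -1.0]]
ft_force: [-4.9, 6.1, 6.1]
grip_width: 0.015
gripper_force: 40.3
```

Seated (upward force at the expected height). Releasing and withdrawing.

Emit:
{"fn": "jog_arm", "kwargs": {"plan": "0 0 0 0 0 -0.05 0;0 0 0 0 0 0 0;0 0 0 0 0 0 0;0 0 0 0 0 0 0;0 0 0 0 0 -3 0;0 0 0 0 0 -4 0;0 0 0 0 0 -4 0;0 0 0 0 -4 0 0;0 0 0 -1 -4 0 0;0 0 0 -1 -4 0 0"}}

```text
time_s: 28.28
position: [0.5258, -0.0944, 0.2372]
tool_rot: [[0.957, 0.289, 0.001], [0.289, -0.957, -0.001], [0.001, 0.001, -1.0]]
ft_force: [0.3, 0.5, 0.6]
grip_width: 0.0855
gripper_force: 0.0
```

Emit:
{"fn": "jog_arm", "kwargs": {"plan": "0 0 0 -2 -3.5 0 0;0 0 0 -2 -3.5 0 0;0 0 0 0 -4 0 0;0 0 0 0 0 0 0;0 0 0 0 0 0 0"}}

```text
time_s: 28.7
position: [0.4558, -0.0003, 0.2377]
tool_rot: [[0.956, 0.293, 0.002], [0.293, -0.956, -0.001], [0.001, 0.001, -1.0]]
ft_force: [0.3, -0.1, 0.4]
grip_width: 0.0851
gripper_force: 0.0
```

```bash
python3 - <<'E'
from h import *
s=env.observe();print(s["time_s"],s["position"])
a=imaging.get_image("top"); b=imaging.get_image("side")
crop=lambda im,x,y,w,h:cv2.resize(im["pixels"][y:y+h,x:x+w,::-1],None,fx=4,fy=4,interpolation=cv2.INTER_CUBIC)
o=np.zeros((400,800,3),np.uint8); o[:,:400]=crop(a,398,227,100,100); o[:300,400:]=crop(b,378,155,100,75)
cv2.imwrite("pics/c4.png",o)
E
```

```text
28.7 [ 4.55825903e-01 -2.98069983e-04  2.37663986e-01]
```

View pics/c4.png

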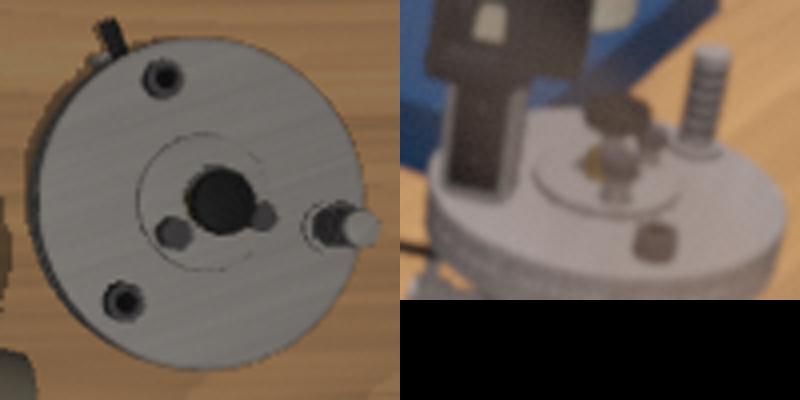

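Both screw heads are seated at crop (163,78) and (123,301), the pin is standing, and the arm is clear. I'm handing the job in.

```bash
python3 -c "
from rig import job
print(job.close_job())"
```

```text
the job is handed in; nothing more can be done
None
```

I handed the job in at about 29 s: the pin is home with its collar on the cover, both cap screws are home in the other two holes, and the arm is clear; the hand-in returned no verdict.

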